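Post the steel lid into the lid keeper

TASK

Put the large round steel lid away: slide open the dust shutter on top of the white lid keeper in the hanging basket, take the lid from the drying rack and push it on edge through the slot, past the sprung lips, until it has gone right inside. Then slide the shutter fully shut over the slot again. Leave the two other lids, the baby bottle and the sippy cup where they stand.

Things in the scene. Friction and masses are not known exactly. Their poses are not given: they have to be found in the camera images.
- lid_center (a point): Centre of the large round steel lid: a plain disc, diameter 80 mm, 9 mm thick, 60 g, standing on edge in one of the rack's three places (which one varies). y is the disc's axis, across its thickness (both faces serve); z is up. Its top edge is 40 mm above this point. Pinch it across the thickness by its top part from above; it lifts straight out.
- rack: White drying rack, base 100 x 170 x 6 mm, origin at the centre of its underside, z up. Three places at y = -62, 0 and 62 mm, lids standing in the x-z plane on the base. Each has two guide walls, 30 mm wide (x), to 36 mm above the work surface, that flank the lid's foot.
- small_lid_center (a point): Centre of the small round steel lid, diameter 58 mm, 9 mm thick, in another place of the rack; axes as for the large lid. Leave it.
- square_lid_center (a point): Centre of the white square plastic lid, 80 x 80 x 9 mm, in the remaining place of the rack; y across its thickness. Leave it.
- slot (a point): Middle of the slot in the top of the white keeper, at top surface level, 151 mm above the work surface. z up, y along the slot, x across it, away from the robot. 88 mm long (y), 13 mm wide (x), through a 6 mm thick top; the long edges are bevelled, so the mouth is 19 mm wide. The lid enters on edge, its axis along x. Two sprung lips under the slot's ends hold it up until pushed.
- lips (a point): Midway between the sprung lips, 11 mm below the slot's middle: round, one at each end of the slot, 74 mm apart along y, each yields outward up to 8 mm at 2.5 N per mm. They hold the lid by friction: it needs about 3 to 8 N and stays put when let go while over 15 mm of it still shows. So let go and press its top edge down level with the top; it then drops in.
- basket: Grey basket (170 x 340 mm, rim 85 mm above the work surface) hanging from a low steel rail. Origin: its centre, at work surface level; axes as the slot, which is 20 mm to +x. Fixed in it is the white keeper box, x -72 to 42 mm, y -54 to 54 mm, inner floor 106 mm below its top. The rail runs along y at x = 108 mm, 206 mm above the work surface.
- shutter_bar (a point): Middle of the upright grip bar on the dust shutter; axes as the slot. The bar is 8 mm thick (x), 44 mm long (y), 18 mm high (9 mm above and below this point). It stands on a thin plate, 34 mm (x) by 96 mm (y), whose top is 4 mm above the box top and whose middle is 12 mm to +x of the bar. Bar and plate slide together along x only.
- shutter (a joint): Travel of the shutter in m: 0 fully shut (plate centred over the slot), 0.05 fully open; it grows as the shutter slides along the slot's -x, towards the robot. Takes about 1.2 N, stays where it is left. Below 0.03 it still covers part of the slot. It starts shut or up to 8 mm open.
- baby_bottle: Empty glass baby bottle standing in the basket beside the keeper, 56 mm diameter, 130 mm high, top 175 mm above the work surface; origin at the centre of its underside. Leave it.
- sippy_cup: Yellow sippy cup with a flip-top spout standing in the basket on the other side of the keeper, 65 mm diameter, 106 mm high, top 151 mm above the work surface; origin at the centre of its underside. Leave it.

How it is judged:
On the way, in this order (a step that is already met when the one before it is completed fails the run):
1. the shutter is slid open, clear of the slot (value of joint shutter above 0.025 m), for 0.1 s.
2. the large round lid is inside the keeper, wholly below its top (z of lid_center in the frame of slot between -0.12 and -0.05 m and x of lid_center in the frame of slot between -0.095 and 0.025 m and y of lid_center in the frame of slot between -0.055 and 0.055 m), for 0.1 s.
At the end, for the whole second after the job is handed in: The large round steel lid lies at rest inside the keeper box, wholly below its top (centre at least 50 mm under the top surface), and the shutter is shut to within 6 mm (all of step 2 and value of joint shutter below 0.006 m and linear speed of lid below 0.02 m/s); the robot touches nothing.
It fails at once if the small round lid is taken out or shifted more than 25 mm (distance of small_lid_center from where it was at the start of the episode above 0.025 m).
It fails at once if the square lid is taken out or shifted more than 25 mm (distance of square_lid_center from where it was at the start of the episode above 0.025 m).
It fails at once if the baby bottle is shifted more than 40 mm or tipped over (distance of baby_bottle from where it was at the start of the episode above 0.04 m or angle between baby_bottle's own z axis and vertical above 0.6 rad).
It fails at once if the sippy cup is shifted more than 40 mm or tipped over (distance of sippy_cup from where it was at the start of the episode above 0.04 m or angle between sippy_cup's own z axis and vertical above 0.6 rad).
It also fails if it takes over 67 s, if anything falls off the work surface, if the arm or the gripper's body presses on something with over 40 N, if the wrist force passes 120 N, or if a joint passes its speed limit or range.

ROBOT

A 7-joint arm with a two-finger parallel gripper is mounted at the origin on the work surface. World frame = base frame: x ahead of the robot, y to its left, z up, the work surface at z = 0. Lengths are in m, angles in rad, forces in N, time in s.
With the tool pointing down it reaches from about 0.425 to 0.825 m from the base axis. Payload 3.6 kg.
Tool frame: the origin (TCP) lies where the fingers leave the gripper's body, on its centre line; the fingertips stand 73 mm ahead of it and the grasp point (between the pads) lies 54 mm ahead of it; z points along the fingers, y is the line along which they close (so a half turn about z gives the same grasp; the last joint's range is limited). The gripper opens to 85 mm and grips with 20 to 120 N. Pads are 22 mm wide; open, the fingers measure 114 mm over their backs; the gripper's body (76 mm by 85 mm) begins 54 mm behind the grasp point. The pads swing forward as they close: fully open they stand 13 mm farther back than shut.
Start: joints at [-1.367, 0.615, -0.013, 1.423, 0.008, 1.103, -0.04], TCP at [0.148, 0.633, 0.304] pointing down, gripper open.
Joint ranges: [-3.12, 3.12], [-0.3, 2.06], [-1.34, 1.32], [0.26, 2.42], [-1.36, 4.5], [0.01, 1.98], [-2.84, 2.84]. Speed limits (rad/s): [2.79, 2.79, 3.14, 3.14, 3.14, 3.14, 3.14].

INTERFACE

Orientations are given as a unit quaternion [x, y, z, w].
In Python, from station import arm, snapshot, camera_info, ticket gives the robot as it stands. Calls block until the motion is done:
- arm.movep(position, orientation): joint-space move of the TCP to a pose.
- arm.line_to(position, velocity=0.15, ori=None): straight line of the TCP; ori=None keeps the orientation; velocity is the mean speed in m/s.
- arm.move_j(angles): joint-space move.
- arm.move_gripper(opening, effort=None): opening from 0.0 (shut) to 1.0 (fully open); effort is the grip in N (None keeps the last); returns when the fingers have stopped.
- arm.pause(seconds).
- arm.ik(position, orientation): joint angles nearest the present ones, or None.
- snapshot(name): name is "scene" or "top" or "wrist"; returns the picture (384x512x3 uint8, blue, green, red); there is no depth.
- camera_info(name): a dict with "fx", "fy", "cx", "cy" (pixels), "R" (3x3) and "t" (3): a world point X has camera coordinates R X + t; the wrist camera has in their place "T_tool_cam" (4x4, takes a point from camera to tool coordinates, whose origin is the TCP and whose axes are the flange's). Camera axes: x right, y down, z forward; pixel columns grow to the right and rows downward; lengths in m; the calibration is good to about 2 mm. A picture is of the moment at which its call begins: read the wrist's pose just before it. camera_info takes no time and is no camera call.
A pose or a line that the arm cannot do raises arm.MotionError and nothing moves.
- ticket.finish_job(): hands the job in; it is judged then, once.
Readings, each from a call of its own:
- arm.read_time(): time.
- arm.read_joint_positions(): joint angles.
- arm.read_dq(): joint speeds.
- arm.read_effort(): joint torques, N m.
- arm.read_tool_pos(): TCP position.
- arm.read_eef_rot(): TCP orientation.
- arm.read_ft_force(): force on the tool from outside, world axes, zero at the start.
- arm.read_wrist_torque(): the same for the moment, N m.
- arm.read_opening(): opening from 0.0 (shut) to 1.0 (fully open).
- arm.read_finger_force(): force on a finger pad.
Only numpy, scipy, OpenCV 4.12 (cv2) and the standard library are available. Lean on these libraries where they do the work, as an engineer would, in place of code of your own. Each camera call takes 0.05 s, during which the arm holds its last target. There are 200 camera calls.

## Working session

There is one attempt and no reset: what is moved stays moved. The work goes in short steps, each a Python script; the robot and the scene stay as the last script left them, time stands still between calls to the robot, and variables do not carry over. Pictures are saved under pics/ and viewed, at most 10 in all, crops included, and the job is handed in when it is done.

```bash
mkdir -p pics
python3 - <<'E'
from station import arm, snapshot, camera_info
import cv2,numpy as np
for n in("scene","top"):
    im=snapshot(n); cv2.imwrite(f"pics/{n}0.png",cv2.resize(im,(800,600),interpolation=cv2.INTER_CUBIC)); cv2.imwrite(f"raw_{n}0.png",im)
    c=camera_info(n); print(n,{k:np.round(v,4).tolist() for k,v in c.items()}, "pos",np.round(-c["R"].T@c["t"],3))
print(camera_info("wrist")); print(arm.read_time(),arm.read_tool_pos(),arm.read_eef_rot())
E
```

```text
scene {'fx': 458.2423, 'fy': 458.2423, 'cx': 255.7609, 'cy': 193.94, 'R': [[-0.4538, 0.891, -0.0134], [0.5375, 0.2617, -0.8016], [-0.7107, -0.3709, -0.5977]], 't': [0.2609, -0.1953, 1.4183]} pos [1.231 0.345 0.695]
top {'fx': 390.7632, 'fy': 390.7632, 'cx': 259.7509, 'cy': 194.0578, 'R': [[-0.0089, -0.9998, 0.0203], [-0.9979, 0.0076, -0.065], [0.0648, -0.0208, -0.9977]], 't': [-0.0107, 0.5777, 1.1126]} pos [0.504 0.008 1.148]
{'fx': 269.453381719836, 'fy': 269.453381719836, 'cx': 254.8914926283879, 'cy': 191.60308751929463, 'T_tool_cam': array([[ 3.02238241e-04, -9.54178351e-01, -2.99238337e-01,
         7.70381416e-02],
       [ 9.99999893e-01,  3.92927843e-04, -2.42900137e-04,
         6.00009662e-04],
       [ 3.49349127e-04, -2.99238232e-01,  9.54178368e-01,
        -6.92679060e-02],
       [ 0.00000000e+00,  0.00000000e+00,  0.00000000e+00,
         1.00000000e+00]])}
0.1 [0.14788945 0.6324138  0.30282593] [ 1.14593133e-01  9.93411812e-01 -1.16961424e-03 -1.32104788e-04]
```

View pics/scene0.png

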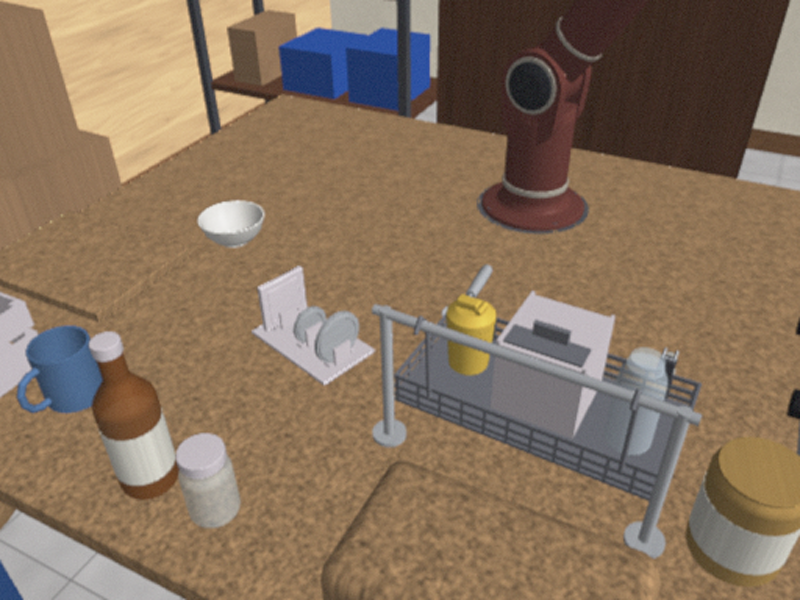

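View pics/top0.png

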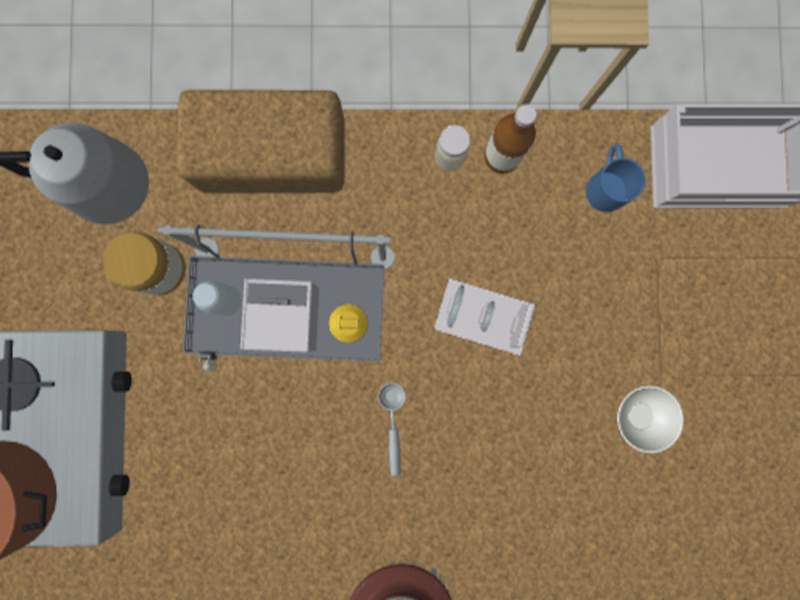

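The scene view shows the round lids at (338,337, large) and (310,322, small) and the square one at (285,297). In the top view, the large lid is at (455,305), the keeper top spans (245,280)–(309,351), and the shutter bar is at (275,301). I'll compute rough positions from these, then look closer with the wrist camera.

```bash
cat > h.py <<'E'
from station import arm, snapshot, camera_info, ticket
import cv2,numpy as np
from scipy.spatial.transform import Rotation as Ro
DOWN=lambda a: Ro.from_euler('z',a)*Ro.from_quat([0,1,0,0])   # tool x = -(cos a, sin a), tool y = (-sin a, cos a)
def q(a): return DOWN(a).as_quat()
def unproj(name,uv,z,pose=None):
    c=camera_info(name); uv=np.atleast_2d(np.array(uv,float))
    if name=="wrist":
        p,o=pose; W=np.eye(4); W[:3,:3]=Ro.from_quat(o).as_matrix(); W[:3,3]=p; W=W@c["T_tool_cam"]; Rc,C=W[:3,:3],W[:3,3]
    else: Rc=c["R"].T; C=-Rc@c["t"]
    d=np.c_[(uv[:,0]-c["cx"])/c["fx"],(uv[:,1]-c["cy"])/c["fy"],np.ones(len(uv))]@Rc.T
    return C+d*((np.broadcast_to(z,len(uv))-C[2])/d[:,2])[:,None]
def wsnap(fn):
    pose=(np.array(arm.read_tool_pos()),np.array(arm.read_eef_rot())); im=snapshot("wrist")
    cv2.imwrite(f"pics/{fn}.png",cv2.resize(im,(800,600),interpolation=cv2.INTER_CUBIC)); np.savez(fn,p=pose[0],o=pose[1]); cv2.imwrite(f"raw_{fn}.png",im); return pose
def wpt(fn,uv800,z):
    d=np.load(fn+".npz"); return unproj("wrist",np.array(uv800,float)*.64-0.18,z,(d["p"],d["o"]))
E
python3 - <<'E'
from h import *
np.set_printoptions(precision=4,suppress=True)
s=.64
b=unproj("top",np.array([(245,280),(311,282),(309,351),(241,349)])*s,.151); print("box",b, b.mean(0),np.linalg.norm(np.diff(b,axis=0),axis=1))
r=unproj("top",np.array([(452,280),(534,304),(520,354),(435,329)])*s,.006); print("rack",r,r.mean(0),np.linalg.norm(np.diff(r,axis=0),axis=1))
print("bar",unproj("top",np.array([(275,301)])*s,.173)); print("lid",unproj("top",np.array([(456,304)])*s,.08))
bx=b.mean(0)
for tgt in ([.47,.20],[.48,-.09]):
  for a in (0,-.06,-.3,1.5): print(tgt,a,arm.ik([*tgt,.33],q(a)))
E
```

```text
box [[0.6089 0.2495 0.151 ]
 [0.6049 0.1421 0.151 ]
 [0.4925 0.1452 0.151 ]
 [0.4967 0.255  0.151 ]] [0.5507 0.1979 0.151 ] [0.1074 0.1125 0.1099]
rack [[ 0.6215 -0.103   0.006 ]
 [ 0.5751 -0.2569  0.006 ]
 [ 0.4815 -0.2285  0.006 ]
 [ 0.5296 -0.0698  0.006 ]] [ 0.5519 -0.1646  0.006 ] [0.1608 0.0978 0.1658]
bar [[0.5727 0.1963 0.173 ]]
lid [[ 0.5715 -0.1022  0.08  ]]
[0.47, 0.2] 0 [-0.4992  0.3715  0.0759  1.7844 -0.033   0.9869  1.1605]
[0.47, 0.2] -0.06 [-0.5089  0.3717  0.0895  1.7847 -0.0389  0.9869  1.1068]
[0.47, 0.2] -0.3 [-0.5477  0.373   0.1442  1.7858 -0.0628  0.9872  0.8921]
[0.47, 0.2] 1.5 [-0.1981  0.3897 -0.3496  1.7752  0.1549  1.0035  2.4637]
[0.48, -0.09] 0 [-0.1681  0.3565  0.4264  1.848  -0.1754  0.9739  1.9044]
[0.48, -0.09] -0.06 [-0.179   0.3582  0.4419  1.8483 -0.1822  0.9748  1.8519]
[0.48, -0.09] -0.3 [-0.2351  0.3683  0.5232  1.8498 -0.2183  0.9803  1.6523]
[0.48, -0.09] 1.5 [-0.5853  0.5429  1.1378  1.8583 -0.553   1.1033 -2.4507]
```

Run:
```python
from h import *
arm.movep([.53,.197,.36],q(-.038)); wsnap("wbox")
arm.movep([.555,-.11,.30],q(-.30)); wsnap("wrack")
print(arm.read_time(),arm.read_joint_positions())
```

```text
3.4917 [ 0.00175399  0.49369963  0.23226186  1.68402772 -0.13404103  0.9788734
  1.55740593]
```

View pics/wbox.png

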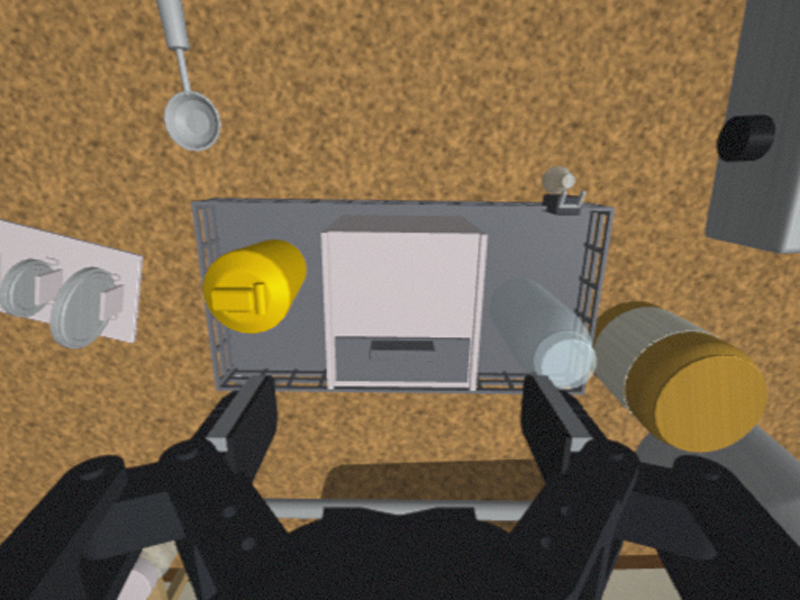

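View pics/wrack.png

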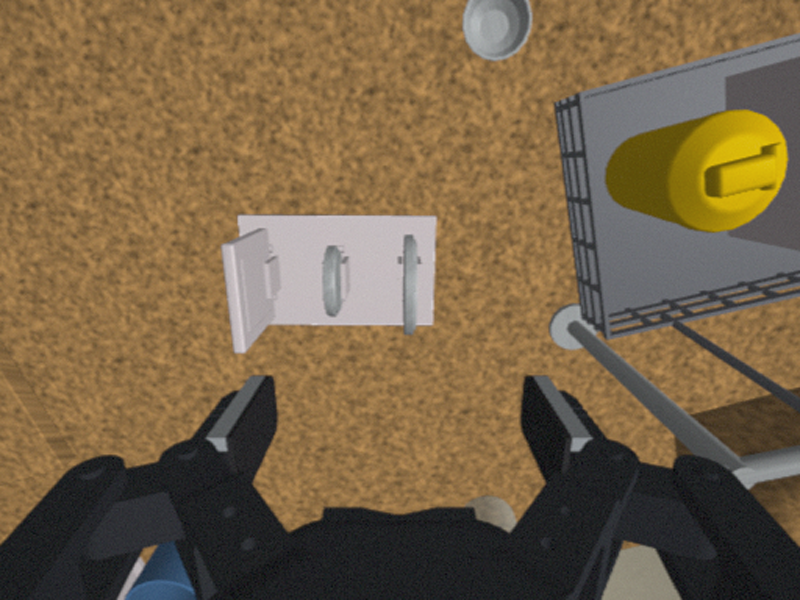

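Wrist views: keeper top corners are at about (323,233), (486,234), (477,389) and (328,388), the plate's near edge is at row 337, and the bar is at (403,349). In the rack view, the large lid's top edge is the ellipse at (410,285), small lid at (333,280), and base corners are at (239,215), (436,216) and (434,325).

Run:
```python
from h import *
np.set_printoptions(precision=4,suppress=True)
b=wpt("wbox",[(323,233),(486,234),(477,389),(328,388)],.151); print("box",b,b.mean(0),np.linalg.norm(np.roll(b,-1,0)-b,axis=1))
print("plate near edge",wpt("wbox",[(336,337),(475,337)],.155))
print("bar",wpt("wbox",[(370,342),(436,342),(403,358)],[.155,.155,.173]))
r=wpt("wrack",[(239,215),(436,216),(434,325)],.006); print("rack",r,(r[0]+r[2])/2,np.linalg.norm(np.diff(r,axis=0),axis=1))
print("lid top",wpt("wrack",[(411,285),(408,318),(411,245)],[.086,.08,.08]))
im=cv2.imread("raw_wbox.png")[135:265,195:320]; a=cv2.resize(im,None,fx=4,fy=4,interpolation=cv2.INTER_CUBIC); cv2.imwrite("pics/c1.png",a)
for a in (-.038-np.pi/2,-.038+np.pi/2): print(arm.ik([.58,.2,.24],q(a)))
```

```text
box [[0.4918 0.1506 0.151 ]
 [0.4962 0.258  0.151 ]
 [0.611  0.2544 0.151 ]
 [0.6062 0.1441 0.151 ]] [0.5513 0.2018 0.151 ] [0.1076 0.1148 0.1104 0.1147]
plate near edge [[0.5642 0.154  0.155 ]
 [0.5677 0.2514 0.155 ]]
bar [[0.5688 0.1776 0.155 ]
 [0.5705 0.2241 0.155 ]
 [0.5735 0.2005 0.173 ]]
rack [[ 0.4795 -0.2252  0.006 ]
 [ 0.5293 -0.0651  0.006 ]
 [ 0.6244 -0.0933  0.006 ]] [ 0.552  -0.1592  0.006 ] [0.1676 0.0992]
lid top [[ 0.5596 -0.0988  0.086 ]
 [ 0.5846 -0.1082  0.08  ]
 [ 0.5337 -0.0909  0.08  ]]
[-0.6852  0.6749  0.5419  1.6256 -0.4057  0.9555 -0.0407]
[-0.2107  0.6336 -0.2604  1.6091  0.1922  0.9242  2.5646]
```

View pics/c1.png

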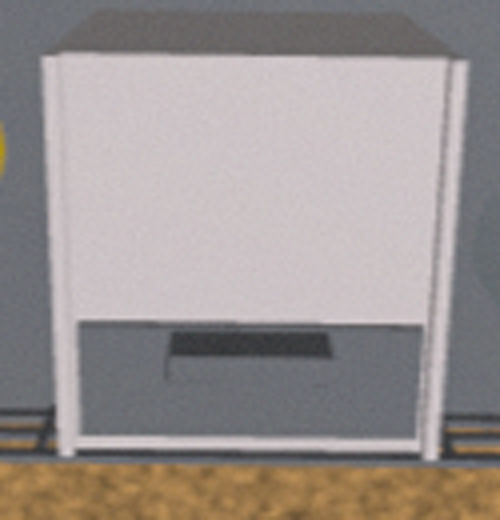

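```bash
cat >> h.py <<'E'
AS=-.041; US=np.array([np.cos(AS),np.sin(AS),0]); VS=np.array([-np.sin(AS),np.cos(AS),0])
QS=q(AS-np.pi/2)
E
python3 - <<'E'
from h import *
np.set_printoptions(precision=4,suppress=True)
bar=np.array([.5735,.1995,0])
arm.movep([*bar[:2],.30],QS); arm.move_gripper(.5,40)
arm.line_to([*bar[:2],.234],.1); print("F",arm.read_ft_force())
arm.move_gripper(0,40); print("open",arm.read_opening(),arm.read_finger_force(),arm.read_ft_force())
p0=np.array(arm.read_tool_pos()); print(p0)
arm.line_to(p0-US*.042,.08); print(arm.read_ft_force())
for d in np.arange(.044,.056,.0015):
    arm.line_to(p0-US*d,.03); f=arm.read_ft_force()@US; print(d,f,arm.read_tool_pos(),arm.read_opening())
    if abs(f)>9: break
print(arm.read_time())
E
```

```text
F [-0.8697  0.0694  0.792 ]
open 0.07641565292633183 43.501635789871216 [-0.5962  0.4449  4.2042]
[0.5737 0.1995 0.2348]
[-0.9212  1.8465  2.0242]
0.044 1.220677606911932 [0.5302 0.2016 0.2348] 0.07719086510338101
0.0455 0.9490007002840382 [0.5285 0.2017 0.2348] 0.08052880349501862
0.047 1.221709691032897 [0.5266 0.2018 0.2348] 0.07770284052876449
0.0485 0.303757385142474 [0.525  0.2018 0.2348] 0.07566634808548309
0.05 2.109527251329569 [0.5239 0.2019 0.2348] 0.08195968212737523
0.051500000000000004 4.350935639324541 [0.5236 0.2019 0.2348] 0.07355016200110924
0.053000000000000005 7.45444652747337 [0.5233 0.2019 0.2348] 0.07566525807795442
0.05450000000000001 10.203340922622358 [0.523  0.2019 0.2349] 0.07549705159251242
9.3333
```

Run:
```python
from h import *
np.set_printoptions(precision=4,suppress=True)
p=np.array(arm.read_tool_pos()); p0=p+US*.0009
arm.line_to(p0,.03); arm.move_gripper(.4); arm.line_to(p0+[0,0,.08],.15)
arm.movep([.56,.20,.30],q(AS)); wsnap("wslot")
im=cv2.imread("raw_wslot.png"); cv2.imwrite("pics/c2.png",cv2.resize(im[60:300,130:450],None,fx=2.5,fy=2.5,interpolation=cv2.INTER_CUBIC))
print(arm.read_time())
```

```text
11.9917
```

View pics/c2.png

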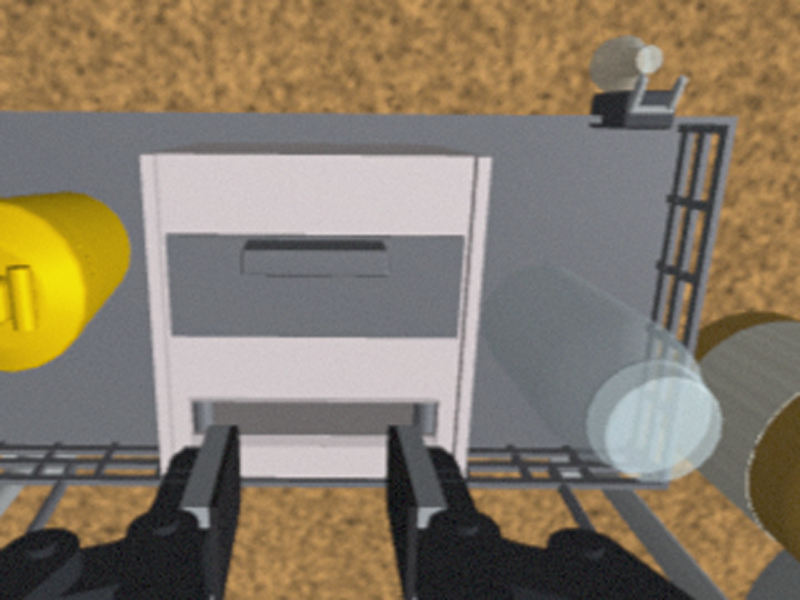

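The shutter is open. In this crop the slot spans x 192–439 and y 400–436, so its middle is at about (315,418). Next I'll compute it and grasp the lid.

Run:
```python
from h import *
np.set_printoptions(precision=4,suppress=True)
d=np.load("wslot.npz"); raw=np.array([(192,418),(439,418),(315.5,418),(315.5,400)])/2.5+[130,60]-.3
print(unproj("wrist",raw,.151,(d["p"],d["o"])))
A=-.297; c=np.array([.570,-.1015,0])
arm.movep([*c[:2],.24],q(A)); 
# lid top .086, overlap 18 -> tip .068 -> TCP .141
arm.line_to([*c[:2],.142],.12); print("F",arm.read_ft_force())
arm.move_gripper(0,50); print(arm.read_opening(),arm.read_finger_force(),arm.read_ft_force(),arm.read_wrist_torque())
arm.line_to([*c[:2],.30],.15); print(arm.read_opening(),arm.read_ft_force(),arm.read_wrist_torque(),arm.read_time())
wsnap("wheld")
```

```text
[[0.5817 0.1568 0.151 ]
 [0.5853 0.244  0.151 ]
 [0.5835 0.2004 0.151 ]
 [0.5766 0.2007 0.151 ]]
F [-0.7723 -0.5336  0.7251]
0.08632205800457074 51.4280104637146 [-0.4659 -0.1578  4.0973] [0.0015 0.1158 0.0063]
0.09221602959873719 [-0.6505 -0.4364 -1.7047] [-0.0144 -0.0263  0.0602] 15.675
```

View pics/wheld.png

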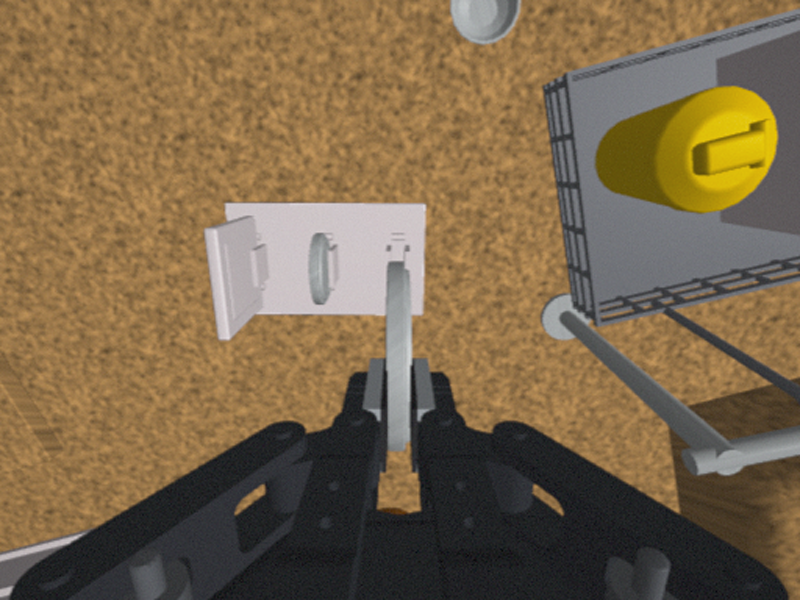

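The lid is held upright. Its silhouette runs from row 262 to row 450 near column 398, and the other lids haven't moved. I'll use the two tangent rays to get the disc's centre in the tool frame.

Run:
```python
from h import *
np.set_printoptions(precision=4,suppress=True)
c=camera_info("wrist"); T=c["T_tool_cam"]
D=[]
for v in (262,450):
    r=T[:3,:3]@[0,(v*.64-.18-c["cy"])/c["fy"],1]; D.append(r[[0,2]]/np.hypot(r[0],r[2]))
b=sum(D); b/=np.linalg.norm(b); half=np.arccos(D[0]@D[1])/2
ctr=T[[0,2],3]+b*.04/np.sin(half); print("lid centre tool x,z",ctr)
S=np.array([.5855,.200,0])
arm.movep([*S[:2],.335],QS); print(arm.read_tool_pos(),arm.read_ft_force(),arm.read_time())
```

```text
lid centre tool x,z [-0.0008  0.1002]
[0.5857 0.1987 0.3348] [ 0.9035 -1.67   -1.2777] 17.1833
```

Run:
```python
from h import *
np.set_printoptions(precision=3,suppress=True)
S=np.array([.5855,.200,0]); f0=np.array(arm.read_ft_force())
arm.line_to([*S[:2],.290],.1)
for z in np.r_[.282,.274,.266,.258:.2275:-.005,.228]:
    arm.line_to([*S[:2],z],.05); f=np.array(arm.read_ft_force())-f0
    print(round(z,3),f,arm.read_wrist_torque(),np.array(arm.read_tool_pos()))
    if abs(f[2])>20 or np.hypot(f[0],f[1])>8: print("STOP");break
wsnap("win"); print(arm.read_time(),arm.read_opening())
```

```text
0.282 [-0.65   0.802  1.303] [-0.045 -0.02  -0.041] [0.585 0.2   0.282]
0.274 [-0.403  1.245  0.265] [-0.043  0.048 -0.051] [0.585 0.2   0.273]
0.266 [-1.123  1.665  1.071] [ 0.044 -0.024  0.008] [0.585 0.2   0.265]
0.258 [-1.051  1.206  1.354] [-0.018 -0.023 -0.039] [0.585 0.2   0.257]
0.253 [-0.974  1.74   0.599] [-0.141 -0.005  0.014] [0.586 0.2   0.253]
0.248 [ 1.338  1.058 -0.022] [-0.257 -0.428  0.041] [0.586 0.2   0.248]
0.243 [ 1.522 -0.231  2.99 ] [-0.43  -0.629 -0.053] [0.587 0.2   0.243]
0.238 [2.435 0.677 2.646] [-0.44  -0.983 -0.03 ] [0.587 0.2   0.238]
0.233 [4.91  0.837 0.964] [-0.507 -1.196 -0.045] [0.587 0.2   0.233]
0.228 [ 4.394 -0.315 -0.137] [-0.527 -1.279 -0.014] [0.586 0.2   0.227]
0.228 [ 3.328  0.087 -0.74 ] [-0.464 -1.217 -0.121] [0.586 0.2   0.227]
20.8167 0.0898822144921877
```

Run:
```python
from h import *
np.set_printoptions(precision=3,suppress=True)
S=np.array([.5855,.200,0])
arm.move_gripper(.35); arm.line_to([*S[:2],.28],.12); arm.move_gripper(0); f0=np.array(arm.read_ft_force())
print("f0",f0)
arm.line_to([*S[:2],.252],.1)
for z in np.r_[.248:.2235:-.003,.2235]:
    arm.line_to([*S[:2],z],.05); f=np.array(arm.read_ft_force())-f0; print(round(z,4),f,arm.read_tool_pos()[2])
    if abs(f[2])>25: print("STOP");break
arm.line_to([*S[:2],.30],.15)
arm.movep([.55,.20,.31],q(AS)); wsnap("wpost")
im=cv2.imread("raw_wpost.png"); cv2.imwrite("pics/c3.png",cv2.resize(im[60:300,130:450],None,fx=2.5,fy=2.5,interpolation=cv2.INTER_CUBIC))
print(arm.read_time())
```

```text
f0 [ 0.205 -0.109  0.128]
0.248 [-1.066 -1.267 -0.444] 0.24822854533716998
0.245 [-0.502 -0.095 -0.198] 0.24488654316122369
0.242 [-1.09  -0.327 -0.692] 0.24188281607130552
0.239 [-0.681  0.822  0.495] 0.23862970183809157
0.236 [-0.616  0.274  0.227] 0.23563442574198978
0.233 [0.049 1.003 0.345] 0.23271488046109798
0.23 [-0.952 -0.335 -0.564] 0.22975026522679617
0.227 [-0.013 -0.164 -0.29 ] 0.22672643760447586
0.224 [ 0.354  1.147 -0.81 ] 0.2237275288173891
0.2235 [-0.285 -0.708  0.074] 0.22353913861469424
26.9667
```

View pics/c3.png

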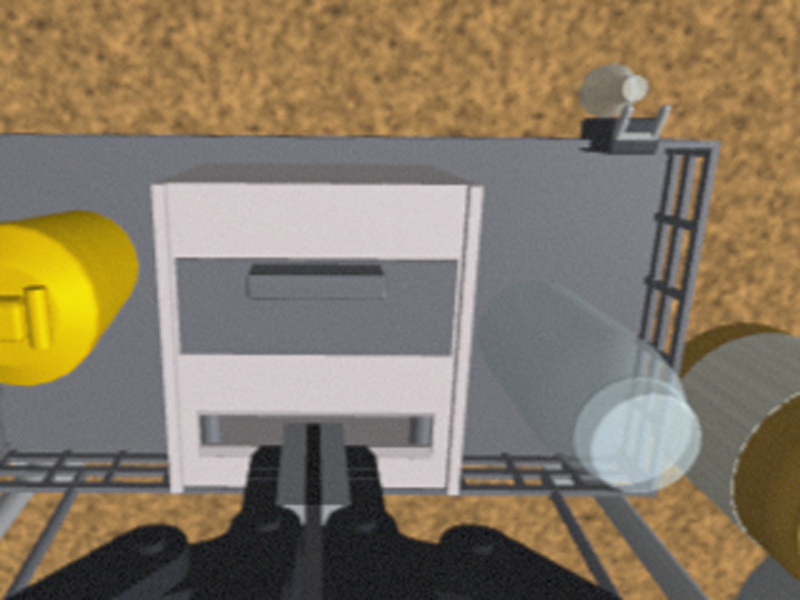

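The slot is clear and the lid isn't in the fingers, so it has dropped in. The bar is at crop (316,275), still open. Next I'll close the shutter.

Run:
```python
from h import *
np.set_printoptions(precision=4,suppress=True)
b=np.array([.5239,.2015,0])
arm.movep([*b[:2],.30],QS); arm.move_gripper(.4,40); arm.line_to([*b[:2],.234],.1); arm.move_gripper(0,40)
p0=np.array(arm.read_tool_pos()); print(p0,arm.read_opening(),arm.read_ft_force())
arm.line_to(p0+US*.044,.08)
for d in np.arange(.046,.058,.0015):
    arm.line_to(p0+US*d,.03); f=arm.read_ft_force()@US; print(d,f,arm.read_tool_pos(),arm.read_opening())
    if abs(f)>9: break
p=np.array(arm.read_tool_pos()); arm.move_gripper(.35); arm.line_to(p+[0,0,.09],.15)
arm.movep([.54,.20,.34],q(AS)); arm.pause(.3); wsnap("wend"); print(arm.read_time(),arm.read_ft_force())
im=cv2.imread("raw_wend.png"); cv2.imwrite("pics/c4.png",cv2.resize(im[60:300,130:450],None,fx=2.5,fy=2.5,interpolation=cv2.INTER_CUBIC))
```

```text
[0.5243 0.2016 0.2348] 0.07903584679779907 [-1.0119 -0.6871  3.6498]
0.046 -1.2095427599493636 [0.5698 0.1994 0.2349] 0.08141338043130626
0.0475 -1.8942977349131687 [0.5715 0.1993 0.2349] 0.08121031621614289
0.049 -1.405630146031656 [0.5734 0.1993 0.2349] 0.08230200679406718
0.0505 -3.1779882934248054 [0.5741 0.1992 0.2349] 0.07175529505140833
0.052000000000000005 -5.517230454823519 [0.5744 0.1992 0.2349] 0.07588840934531917
0.053500000000000006 -8.630645196200156 [0.5746 0.1992 0.2348] 0.08171022470133488
0.05500000000000001 -11.520962620929808 [0.5749 0.1992 0.2348] 0.0775818187967562
34.8833 [-0.422   0.2301 -0.1589]
```

View pics/c4.png

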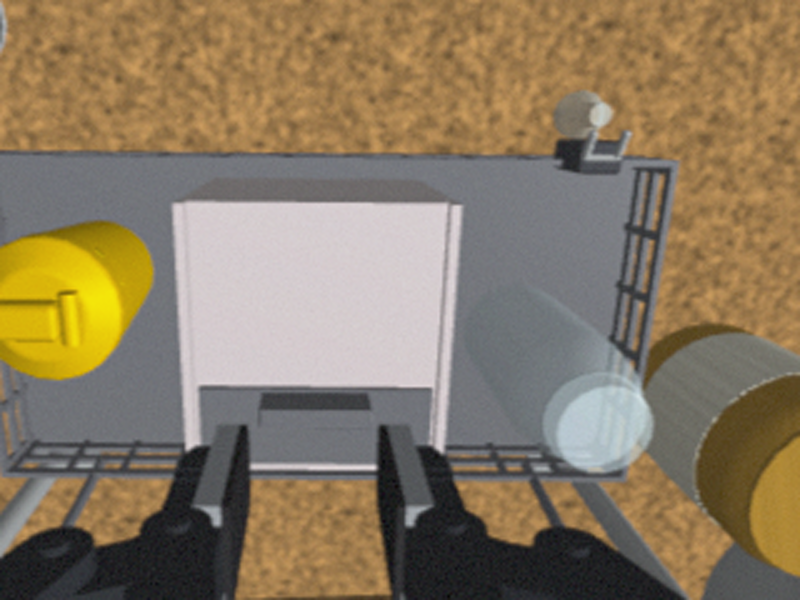

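The shutter is shut against its stop, with the bar at (316,410). The bottle and cup haven't moved, and the arm is clear.

```bash
python3 -c "
from h import *
print(ticket.finish_job())"
```

```text
the job is handed in; nothing more can be done
None
```

I handed the job in at about 35 s with the large lid dropped through the slot into the keeper and the shutter closed to its stop; the other lids, bottle and cup looked undisturbed in the pictures, but the hand-in returned no verdict.

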